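# Air the warming cabinet: door open, roof flap held at its mark

## Task

Air out the small warming cabinet on the table: swing its front door open by the handle to about 60 degrees or more, then lift the roof flap by the bar on its front edge until the flap lies in line with the flat pointed setting blade on the cabinet's left side, and keep holding it there with the gripper. The flap falls shut if let go, so finish while still holding it at the mark, with the door left open. Do not shift the setting blade, and leave the jars, bottle, mill and timer standing where they are.

Things in the scene. Friction and masses are not known exactly. Their poses are not given: they have to be found in the camera images.
- warmer: the warming cabinet: plain metal box fixed to the table, 150 deep (x) x 240 wide (y) x 150 mm high. Origin: centre of its underside; x points to its back, y to its left seen from the robot, z up. The front (x = -75 mm) faces the robot; at its left a fixed control column 60 mm wide with a dial 13 mm proud, right of it the door. A food tin stands inside.
- warmer_door (a joint): opening angle of the front door about its upright left edge: 0 = shut, grows as it swings out towards the robot and round to the left, up to 1.9 rad. It may start slightly ajar (up to 0.15). The hinge has light friction (0.06 N m); the door stays where it is left.
- door_handle (a point): grip point of the door's handle: upright round steel bar, 12 mm across, 102 mm long, near the door's free (right) edge, 45 mm from door face to bar axis. The point is on the bar's axis, 19 mm below its free top end, 108 mm above the table; a level stay joins bar to door 34 mm below the point. Pinched from above, the bar may turn in the fingers. Axes: z up the bar, x to the back, y to the hinge.
- door_hinge (a point): point on the door's upright hinge axis, level with door_handle; the handle axis is 146 mm (along the door) and 56 mm (in front of it) from here. The top of the door panel is 115 mm above the table. Axes turn with the door.
- vent_flap (a joint): angle of the roof flap about its hinge along the cabinet's top rear edge: 0 = shut (level), grows as the front edge is lifted, up to 1.45 rad. It falls shut when let go; lifting it at the bar takes about 2 to 4 N.
- flap_bar (a point): middle of the flap's grip bar: level round steel bar, 10 mm across, 72 mm between the stays at its ends, parallel to the flap's front edge, 40 mm in front of it, in the flap's mid-plane; 156 mm above the table when shut. Free air above and below; it may turn between the fingers. Axes move with the flap: x from bar along the flap to its hinge, y along the bar, z square to the flap.
- flap_hinge (a point): middle of the flap's hinge axis, 188 mm behind the bar, 156 mm above the table. Axes move with the flap, y along the hinge axis. The flap is a flat plate 148 x 238 x 8 mm.
- setting_blade (a joint): angle of the setting blade about the same axis as the flap: 0 = level towards the front, grows as its tip points higher; set between 0.5 and 1.0 rad. The flap is at the mark when its angle equals this one. A stiff hinge holds the blade.
- blade_tip (a point): pointed free end of the setting blade: a flat steel strip 170 mm long, 15 mm deep, 4 mm thick, on the outer left side of the cabinet, pivoting on the flap's hinge line. Axes: x from the tip along the blade to the pivot, y to the left.
- jar_right: spice jar, 56 mm across, 145 mm tall, dark cap, in front of and to the right of the warming cabinet; origin at the centre of its underside; a bystander
- jar_left: spice jar, 54 mm across, 150 mm tall, dark cap, left of the warming cabinet; origin at the centre of its underside; a bystander
- mill: small pepper mill, 44 mm across, 90 mm tall, left of the warming cabinet; origin at the centre of its underside; a bystander
- timer: round twist timer, 68 mm across, 43 mm tall, lying on the table front left; origin at the centre of its underside; a bystander
- dropper: dropper bottle, 33 mm across, 102 mm tall, right of the warming cabinet near the spice jar; origin at the centre of its underside; a bystander

How it is judged:
By the outcome, as a careful person would: the job done as asked, in the order asked, and still so for the second after the job is handed in, while the arm keeps its last pose, push and grip.
It also fails if it takes over 54 s, if anything falls off the work surface, if the arm or the gripper's body presses on something with over 40 N, if the wrist force passes 120 N, or if a joint passes its speed limit or range.

## Robot

A 6-joint arm with a two-finger parallel gripper is mounted at the origin on a cart in front of the work surface, level with it; the furniture and walls round the work are solid. World frame = base frame: x ahead of the robot, y to its left, z up, the work surface at z = 0. Lengths are in m, angles in rad, forces in N, time in s.
With the tool pointing down it reaches from about 0.3 to 0.875 m from the base axis. Payload 6.4 kg.
Tool frame: the origin (TCP) lies between the finger pads; the fingertips stand 14 mm ahead of it and the grasp point (between the pads) lies 5 mm behind it; z points along the fingers, y is the line along which they close (so a half turn about z gives the same grasp; the last joint's range is limited). The gripper opens to 85 mm and grips with 20 to 120 N. Pads are 22 mm wide; open, the fingers measure 114 mm over their backs; the gripper's body (76 mm by 85 mm) begins 54 mm behind the grasp point. The pads swing forward as they close: fully open they stand 13 mm farther back than shut.
Start: joints at [-1.437, 0.181, 1.607, -0, 1.354, -0.206], TCP at [0.192, -0.542, 0.245] pointing down, gripper open.
Joint ranges: [-2.99, 2.99], [-0.89, 2.07], [0.3, 2.58], [-1.14, 4.28], [0, 2.63], [-3.12, 3.12]. Speed limits (rad/s): [2.57, 2.57, 3.01, 3.14, 3.14, 3.14].

## Interface

Orientations are given as a rotation vector (axis times angle).
In Python, from bench import observe, grab_frame, camera_params, finish_job gives the robot as it stands.
- The arm moves only by the tool apply_moves, never from a script. Its argument "moves" is a list of rows, each a list of 4 numbers: the shift along the tool's x, y, z in units of 100 mm (1.0 is 100 mm), then the turn about the tool's z in units of 45 degrees (1.0 is 45 degrees). In form: [[tx, ty, tz, spin], ...]. A call has 1 to 12 rows; each row is the pose to reach, as a shift and turn from the pose commanded when the call began, along the tool's axes at that moment; what a row does not reach only later rows make up. A row lasts 1/12 s, in which the tool goes at most 41.7 mm and 7.16 degrees, less where a joint would pass 70% of its speed; a pose out of reach is approached as far as the arm can. A call with a number of a shift or a turn outside -1 to 1 is refused whole. A call with a gripper value outside its range is refused whole. "claw" is the closure, from -1 (fully open) to 1 (shut), set as the call begins (left out, the last holds). The fingers move at their own pace and stop on an object; "newtons" is the grip in N (left out, the last holds). Time passes only in rows, so rows that repeat a pose let the fingers close. It gives the time, the measured TCP pose, the force, the opening and the grip force at its end, in the units of the state.
- observe(): the state, without advancing time (a new reading comes with each control period).
- grab_frame(name): name is "side" or "top"; returns the picture (400x640x3 uint8, red, green, blue); there is no depth.
- camera_params(name): a dict with "vfov" (degrees; the focal length in pixels is half the picture's height over the tangent of half this angle, whatever the lens; pixels are square), "cx", "cy" (the principal point, pixels), "k1" (the pictures are not rectified: a ray, as slopes to the right and down, at radius r is drawn at 1 + k1 r^2 times it, then the intrinsics apply), "position" and "rotation" of the camera in the world. Camera axes: x right, y down, z forward; pixel columns grow to the right and rows downward; lengths in m; the calibration is good to about 2 mm. A picture is of the moment at which its call begins. camera_params takes no time and is no camera call.
- finish_job(): hands the job in; it is judged then, once.
The state is a dict: "t": time; "q": joint angles; "qd": joint speeds; "effort": joint torques, N m; "position": TCP position; "tool_rot": TCP orientation; "wrist_force": force on the tool from outside, world axes, zero at the start; "torque": the same for the moment, N m; "grip_width": opening from 0.0 (shut) to 1.0 (fully open); "grip_force": force on a finger pad.
Only numpy, scipy, OpenCV 4.12 (cv2) and the standard library are available. Lean on these libraries where they do the work, as an engineer would, in place of code of your own. Each camera call takes 0.05 s, during which the arm holds its last target. There are 200 camera calls.

## Working session

There is one attempt and no reset: what is moved stays moved. The work goes in short steps, Python scripts to look and compute and a tool call to move; the robot and the scene stay as the last step left them, time stands still between calls to the robot, and variables do not carry over. Pictures are saved under pics/ and viewed, at most 10 in all, crops included, and the job is handed in when it is done.

Besides the shell and the picture viewer there is one more tool, called by a JSON object that holds its "name" and its "arguments", one argument or row to a line. apply_moves: Moves the arm, as the interface text tells. Its arguments: {"type":"object","properties":{"moves":{"type":"array","items":{"type":"array","items":{"type":"number"}}},"claw":{"type":"number"},"newtons":{"type":"number"}},"required":["moves"]}

```bash
ls; mkdir -p pics
python3 - <<'E'
from bench import *
import cv2
for n in("side","top"):
    print(n,camera_params(n)); cv2.imwrite(f"pics/{n}0.png",grab_frame(n)[:,:,::-1])
print(observe())
E
```

```text
pics
side {'vfov': 51.93280740695041, 'cx': 317.5345271116288, 'cy': 202.86219917925467, 'k1': -0.006149942184881407, 'position': array([ 0.54040096, -0.39343296,  0.87057351]), 'rotation': array([-2.61517619,  0.02186228, -0.00299635])}
top {'vfov': 47.6694649351001, 'cx': 320.6720346800483, 'cy': 199.54752502829095, 'k1': -0.03194153097415799, 'position': array([0.48026163, 0.04024381, 1.05886114]), 'rotation': array([-2.21182341,  2.16543384, -0.10593014])}
{'t': 0.1, 'q': array([-1.43728592e+00,  1.81480647e-01,  1.60788250e+00, -8.49954866e-06,
        1.35381783e+00, -2.06310862e-01]), 'qd': array([ 0.00072379, -0.00280218, -0.00370122, -0.00012934, -0.00048162,
        0.00115274]), 'effort': array([ 4.62827302e-04, -4.45880842e+01, -3.52239168e+01, -1.84001301e-04,
        4.16328083e-03,  6.06330474e-06]), 'position': array([ 0.1916026 , -0.54164054,  0.24447875]), 'tool_rot': array([-3.09478815e+00, -5.30959708e-01, -7.77295750e-05]), 'wrist_force': array([-0.30886823,  0.3644653 ,  0.15759408]), 'torque': array([ 0.03094968,  0.01638532, -0.0085409 ]), 'grip_force': 0.0, 'grip_width': 1.0018361560416822}
```

View pics/side0.png

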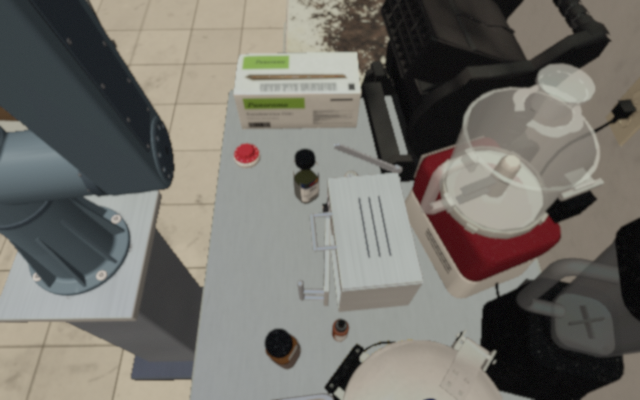

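View pics/top0.png

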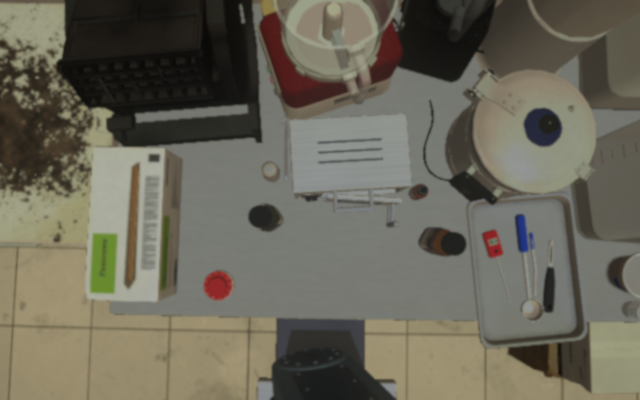

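```bash
cat > h.py <<'E'
import numpy as np, cv2
from bench import *
from scipy.spatial.transform import Rotation as R
def cam(n):
    p=camera_params(n); f=200/np.tan(np.radians(p['vfov']/2))
    return p,f,R.from_rotvec(p['rotation']).as_matrix()
def proj(n,X):
    p,f,M=cam(n); c=(np.atleast_2d(X)-p['position'])@M; s=c[:,:2]/c[:,2:]
    s=s*(1+p['k1']*(s**2).sum(1,keepdims=True)); return s*f+[p['cx'],p['cy']]
def ray(n,u):
    p,f,M=cam(n); d=(np.array(u,float)-[p['cx'],p['cy']])/f; s=d.copy()
    for _ in range(8): s=d/(1+p['k1']*(s**2).sum())
    return p['position'],M@np.r_[s,1]
def atz(n,u,z):
    o,d=ray(n,u); return o+d*(z-o[2])/d[2]
def tri(us,ut):
    (a,d),(b,e)=ray('side',us),ray('top',ut)
    st=np.linalg.lstsq(np.c_[d,-e],b-a,rcond=None)[0]
    P,Q=a+d*st[0],b+e*st[1]; return (P+Q)/2,np.linalg.norm(P-Q)
def crop(src,x0,y0,w,h,s,out):
    im=cv2.imread(src)[y0:y0+h,x0:x0+w]; im=cv2.resize(im,None,fx=s,fy=s,interpolation=cv2.INTER_CUBIC)
    im=cv2.convertScaleAbs(im,alpha=1.0)
    for i in range(0,w,10):
        cv2.line(im,(i*s,0),(i*s,8 if (x0+i)%50 else 20),(0,0,255),1)
        if (x0+i)%50==0: cv2.putText(im,str(x0+i),(i*s,32),0,.45,(0,0,255),1)
    for i in range(0,h,10):
        cv2.line(im,(0,i*s),(8 if (y0+i)%50 else 20,i*s),(0,0,255),1)
        if (y0+i)%50==0: cv2.putText(im,str(y0+i),(22,i*s+5),0,.45,(0,0,255),1)
    cv2.imwrite(out,im)
E
python3 -c "
from h import *
crop('pics/side0.png',260,130,190,145+5,4,'pics/s1.png')
crop('pics/side0.png',260,200,190,150,4,'pics/s2.png')
crop('pics/top0.png',270,110,160,120,5,'pics/t1.png')"
```

```text
(no output)
```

View pics/s1.png

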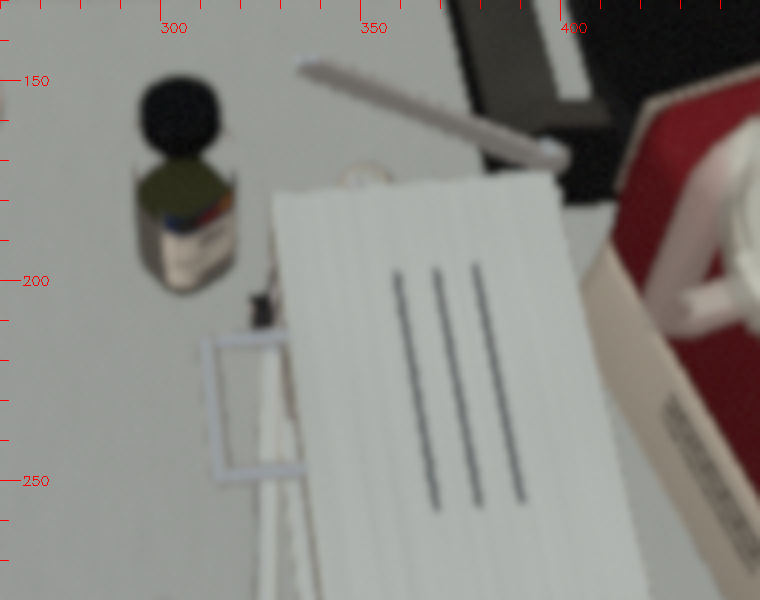

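View pics/s2.png

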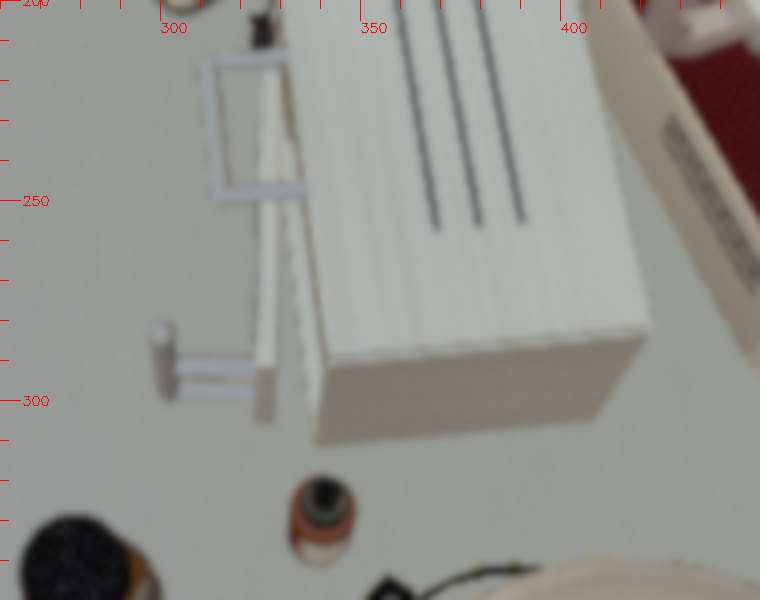

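View pics/t1.png

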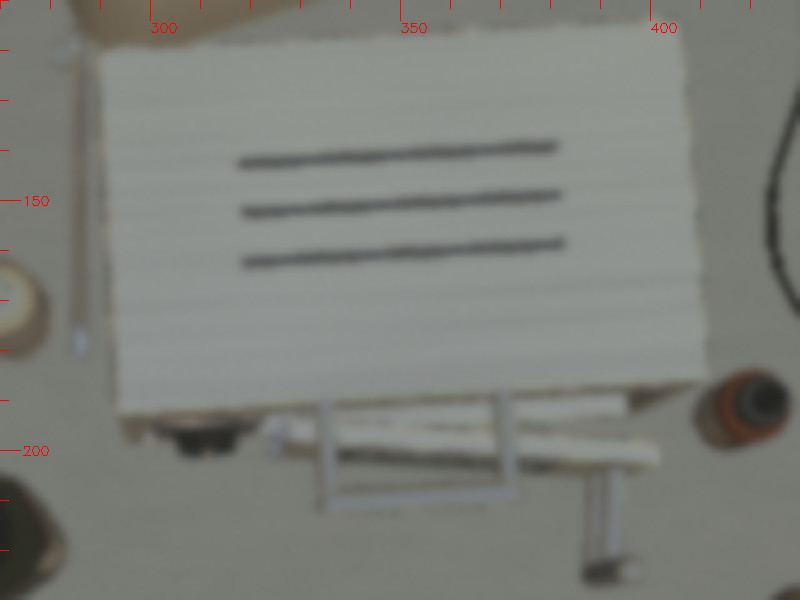

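Side view: handle top end ~(300,282), flap bar ends ~(311,214)/(314,249), blade tip ~(335,146), pivot ~(398,168). Top view: handle top ~(395.5,223.5), bar ends ~(335,210)/(372,208), blade tip ~(286,178), pivot ~(283,121). Door slightly ajar.

Run:
```python
from h import *
S={'handle':((162,330+280),(630,570)),'barL':((208,342),(325,503)),'barR':((220,474),(513,490)),'tip':((300,65),(80,343)),'piv':((555,155),(68,55)),
'FL':((272,195),(120,412)),'FR':((328,642),(705,380)),'RL':((552,172),(100,55)),'RR':((648,610),(683,22))}
for k,(s,t) in S.items():
    us=(260+s[0]/4-.4,130+s[1]/4-.4);ut=(270+t[0]/5-.4,110+t[1]/5-.4)
    P,e=tri(us,ut); print(k,P.round(4),round(e*1e3,1))
# bystanders: cap centres
for k,c,u,z in [('jarR','side',(278.5,336),.145),('jarR','top',(453,244),.145),('drop','side',(341,324),.102),('drop','top',(423,190),.102),('jarL','side',(305,158),.15),('jarL','top',(261,217),.15),('mill','top',(270,170),.09),('timer','top',(218,285),.043)]:
    print(k,c,atz(c,u,z).round(3))
# tool frame axes at start
print(R.from_rotvec(observe()['tool_rot']).as_matrix().round(3))
```

```text
handle [ 0.5093 -0.1315  0.1211] 1.3
barL [ 0.5328 -0.0028  0.1498] 1.2
barR [ 0.5386 -0.0777  0.1573] 0.1
tip [0.5806 0.0908 0.2517] 2.7
piv [0.7158 0.1053 0.152 ] 6.1
FL [0.5671 0.0802 0.1562] 1.0
FR [ 0.5861 -0.1569  0.1471] 0.6
RL [0.7135 0.0921 0.156 ] 3.1
RR [ 0.7324 -0.1462  0.1526] 0.5
jarR side [ 0.474 -0.236  0.145]
jarR top [ 0.469 -0.244  0.145]
drop side [ 0.585 -0.207  0.102]
drop top [ 0.582 -0.193  0.102]
jarL side [0.52  0.138 0.15 ]
jarL top [0.515 0.144 0.15 ]
mill top [0.619 0.135 0.09 ]
timer top [0.367 0.247 0.043]
[[ 0.943  0.333 -0.   ]
 [ 0.333 -0.943  0.002]
 [ 0.    -0.002 -1.   ]]
```

```bash
cat > fit.py <<'E'
from h import *
from scipy.optimize import least_squares
c4=lambda s:np.array([260+s[0]/4-.4,130+s[1]/4-.4]); c5=lambda t:np.array([270+t[0]/5-.4,110+t[1]/5-.4])
S={'handle':((162,330+280),(630,570)),'barL':((208,342),(325,503)),'barR':((220,474),(513,490)),'tip':((300,65),(80,343)),
'FL':((272,195),(120,412)),'FR':((328,642),(705,380)),'RL':((552,172),(100,55)),'RR':((648,610),(683,22))}
def model(p):
    x,y,yaw,door,bl,by=p
    c,s=np.cos(door),np.sin(door); H=np.array([-.075,.06])
    # door local shut: (-.056,-.146); opening swings free edge toward -x : rotate about z by -door
    a,b=-.056,-.146
    # rotation so that (0,-1)->(-s,-c)
    hx=H[0]+a*c+b*s; hy=H[1]+b*c-a*s
    L={'handle':(hx,hy,.127),'barL':(.074-.188,.037,.156),'barR':(.074-.188,-.037,.156),
    'tip':(.074-.17*np.cos(bl),by,.156+.17*np.sin(bl)),
    'FL':(-.074,.119,.16),'FR':(-.074,-.119,.16),'RL':(.074,.119,.16),'RR':(.074,-.119,.16)}
    C,Sn=np.cos(yaw),np.sin(yaw)
    return {k:np.array([x+C*v[0]-Sn*v[1],y+Sn*v[0]+C*v[1],v[2]]) for k,v in L.items()}
def res(p):
    m=model(p); r=[]
    for k,(s,t) in S.items():
        r+=list(proj('side',m[k])[0]-c4(s))+list(proj('top',m[k])[0]-c5(t))
    return np.array(r)
o=least_squares(res,[.65,-.03,.08,.1,.6,.13],loss='soft_l1')
E
python3 - <<'E'
from fit import *
print(o.x.round(4)); print(o.fun.reshape(-1,4).round(2)); m=model(o.x)
for k in m: print(k,m[k].round(4))
J=o.jac;print(np.sqrt(np.diag(np.linalg.inv(J.T@J))).round(4))
E
```

```text
[ 0.649  -0.0338  0.075   0.0979  0.6589  0.1273]
[[ 0.1  -4.69 -3.02 -0.96]
 [-0.46 -0.3   1.4  -0.3 ]
 [-0.2   1.    0.65  0.32]
 [ 0.14 -1.99  0.95  0.97]
 [-0.57 -0.63  0.31 -0.04]
 [-0.89 -1.68  1.89  0.15]
 [-0.16 -0.33  0.69 -1.44]
 [ 0.7  -1.01  1.08 -0.47]]
handle [ 0.5104 -0.1242  0.127 ]
barL [ 0.5325 -0.0054  0.156 ]
barR [ 0.5381 -0.0792  0.156 ]
tip [0.5792 0.0886 0.2601]
FL [0.5663 0.0794 0.16  ]
FR [ 0.5841 -0.158   0.16  ]
RL [0.7139 0.0905 0.16  ]
RR [ 0.7317 -0.1469  0.16  ]
[0.0007 0.0009 0.0058 0.0128 0.0163 0.0028]
```

{"name": "apply_moves", "arguments": {
  "moves": [
    [1,-0.65,0,-1],
    [1,-0.65,0,-1],
    [1,-0.65,0,-1],
    [1,-0.65,0,-1],
    [1,-0.65,0,-1],
    [1,-0.65,0,-1],
    [1,-0.65,0,-1]
  ],
  "claw": 0.05
}}

```text
t: 0.68
position: [0.2645, -0.4469, 0.245]
tool_rot: [-2.651, -1.685, -0.0]
wrist_force: [0.5, -0.5, -1.3]
grip_width: 0.474
grip_force: 0.0
```

```bash
cat >> h.py <<'E'
def plan(target,phi=None):
    s=observe(); M=R.from_rotvec(s['tool_rot']).as_matrix()
    d=M.T@(np.array(target)-s['position'])/.1
    a=np.degrees(np.arctan2(M[1,0],M[0,0]))
    print('t',round(s['t'],2),'pos',s['position'].round(4),'phi',a.round(1),'units',d.round(3),'spin',None if phi is None else round(-(phi-a)/45,3),'w',round(s['grip_width'],3),'F',s['wrist_force'].round(1),'gf',round(s['grip_force'],1))
E
python3 -c "
from h import *; plan([.509,-.131,.2],94.3)"
```

```text
t 0.68 pos [ 0.2645 -0.4469  0.245 ] phi 64.9 units [3.898 0.873 0.451] spin -0.654 w 0.474 F [ 0.5 -0.5 -1.3] gf 0.0
```

{"name": "apply_moves", "arguments": {
  "moves": [
    [1,0.3,0,-0.65],
    [1,0.3,0,-0.65],
    [1,0.3,0,-0.65],
    [1,0.3,0,-0.65],
    [1,0.3,0,-0.65]
  ]
}}

```text
t: 1.1
position: [0.3352, -0.3689, 0.245]
tool_rot: [-2.139, -2.3, -0.0]
wrist_force: [0.3, -0.2, 0.3]
grip_width: 0.473
grip_force: 0.0
```

```bash
python3 -c "
from h import *; plan([.509,-.131,.2],94.3)"
```

```text
t 1.1 pos [ 0.3352 -0.3689  0.245 ] phi 94.1 units [2.247 1.905 0.451] spin -0.004 w 0.473 F [ 0.3 -0.2  0.3] gf 0.0
```

{"name": "apply_moves", "arguments": {
  "moves": [
    [1,0.85,0,0],
    [1,0.85,0,0],
    [1,0.85,0,0],
    [1,0.85,0,0]
  ]
}}

```text
t: 1.43
position: [0.4148, -0.261, 0.2451]
tool_rot: [-2.148, -2.291, -0.004]
wrist_force: [-0.7, -0.1, 0.5]
grip_width: 0.481
grip_force: 0.0
```

{"name": "apply_moves", "arguments": {
  "moves": [
    [1,0.85,0.3,0],
    [1,0.85,0.3,0],
    [1,0.85,0.3,0],
    [1,0.85,0.3,0]
  ]
}}

```text
t: 1.77
position: [0.4923, -0.1559, 0.2136]
tool_rot: [-2.147, -2.289, -0.002]
wrist_force: [-1.1, -0.0, 0.2]
grip_width: 0.474
grip_force: 0.0
```

Run:
```python
from h import *; plan([.509,-.131,.103],94.3)
a=grab_frame('side'); b=grab_frame('top')
cv2.imwrite('pics/s3.png',a[:,:,::-1]); cv2.imwrite('pics/t3.png',b[:,:,::-1])
print(observe()['position'])
```

```text
t 1.77 pos [ 0.4923 -0.1559  0.2136] phi 93.7 units [0.235 0.183 1.106] spin -0.014 w 0.474 F [-1.1 -0.   0.2] gf 0.0
[ 0.49125626 -0.15835001  0.2142157 ]
```

{"name": "apply_moves", "arguments": {
  "moves": [
    [0.25,0.2,0,0],
    [0.25,0.2,0.3,0],
    [0.25,0.2,0.6,0],
    [0.25,0.2,0.9,0],
    [0.25,0.2,1,0],
    [0.25,0.2,1,0]
  ]
}}

```text
t: 2.37
position: [0.507, -0.134, 0.1127]
tool_rot: [-2.148, -2.285, 0.003]
wrist_force: [0.1, 0.7, -0.4]
grip_width: 0.476
grip_force: 0.0
```

Run:
```python
from h import *; plan([.509,-.131,.103],94.3)
a=grab_frame('side'); b=grab_frame('top')
c=lambda a,x,y:cv2.resize(a[y:y+100,x:x+100,::-1],None,fx=4,fy=4,interpolation=cv2.INTER_CUBIC)
cv2.imwrite('pics/h1.png',np.hstack([c(a,250,230),c(b,340,160)]))
```

```text
t 2.37 pos [ 0.507  -0.134   0.1127] phi 93.5 units [0.029 0.023 0.097] spin -0.017 w 0.476 F [ 0.1  0.7 -0.4] gf 0.0
```

View pics/h1.png

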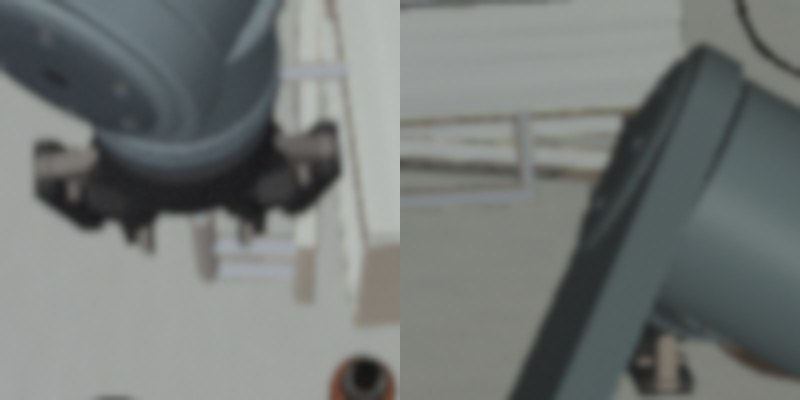

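Side view: the bar (~(302,288)) is between the fingers (~(286,288) and (312,287)). Lower a little and close.

{"name": "apply_moves", "arguments": {
  "moves": [
    [0.03,0.02,0.1,0],
    [0.03,0.02,0.1,0],
    [0.03,0.02,0.1,0],
    [0.03,0.02,0.1,0],
    [0.03,0.02,0.1,0],
    [0.03,0.02,0.1,0],
    [0.03,0.02,0.1,0],
    [0.03,0.02,0.1,0],
    [0.03,0.02,0.1,0]
  ],
  "claw": 1,
  "newtons": 40
}}

```text
t: 3.22
position: [0.5117, -0.1305, 0.1058]
tool_rot: [2.147, 2.292, 0.0]
wrist_force: [0.1, -0.7, 3.7]
grip_width: 0.123
grip_force: 39.3
```

Run:
```python
from h import *; plan([.509,-.131,.103],94.3)
```

```text
t 3.22 pos [ 0.5117 -0.1305  0.1058] phi 93.7 units [-0.004 -0.027  0.028] spin -0.013 w 0.123 F [ 0.1 -0.7  3.7] gf 39.3
```

```bash
cat > fit2.py <<'E'
import fit
from fit import *
def model2(p):
    global_h=p[6]; m=fit.model(p[:6])
    C,Sn=np.cos(p[2]),np.sin(p[2]); d=p[6]-.06
    m['handle']=m['handle']+[-Sn*d,C*d,0]; 
    m['hinge']=np.array([p[0]-C*.075-Sn*p[6],p[1]-Sn*.075+C*p[6],.108]); 
    m['fh']=np.array([p[0]+C*.074,p[1]+Sn*.074,.156]); m['bar']=(m['barL']+m['barR'])/2
    return m
def res2(p):
    m=model2(p); r=[]
    for k,(s,t) in S.items():
        r+=list(proj('side',m[k])[0]-c4(s)+p[7:9])+list(proj('top',m[k])[0]-c5(t)+p[9:11])
    return np.r_[r,p[7:11]/1.0,(p[6]-.058)/.004]
o2=least_squares(res2,[.65,-.03,.08,.1,.6,.13,.06,0,0,0,0],loss='soft_l1')
E
python3 - <<'E'
from fit2 import *
p=o2.x; print(p.round(4)); print(o2.fun[:32].reshape(-1,4).round(2)); m=model2(p)
for k in('handle','hinge','bar','fh','tip'): print(k,m[k].round(4))
h=m['hinge'][:2]; H=np.array([.5115,-.1305]); r=H-h; print('r',np.hypot(*r))
for D in np.arange(.2,1.5,.2):
    c,s=np.cos(-D),np.sin(-D); q=np.array([[c,-s],[s,c]])@r; M=R.from_rotvec(observe()['tool_rot']).as_matrix()
    d=np.r_[h+q-H,0]; print(D.round(1),(h+q).round(3),(M.T@d*10).round(3))
E
```

```text
Traceback (most recent call last):
  File "fit2.py", line 15, in <module>
    o2=least_squares(res2,[.65,-.03,.08,.1,.6,.13,.06,0,0,0,0],loss='soft_l1')
  File "fit2.py", line 13, in res2
    r+=list(proj('side',m[k])[0]-c4(s)+p[7:9])+list(proj('top',m[k])[0]-c5(t)+p[9:11])
            ~~~~^^^^^^^^^^^^^
  File "h.py", line 8, in proj
    p,f,M=cam(n); c=(np.atleast_2d(X)-p['position'])@M; s=c[:,:2]/c[:,2:]
          ~~~^^^
  File "h.py", line 5, in cam
    p=camera_params(n); f=200/np.tan(np.radians(p['vfov']/2))
ValueError: time passes only in moves, steps and waits
```

```bash
sed -i 's/^def cam(n):/import functools\n@functools.cache\ndef cam(n):/' h.py
cat > door.py <<'E'
from fit2 import *
p=o2.x; print(p.round(4)); print(o2.fun[:32].reshape(-1,4).round(2)); m=model2(p)
for k in('handle','hinge','bar','fh','tip'): print(k,m[k].round(4))
h=m['hinge'][:2]; H=np.array([.5115,-.1305]); r=H-h; print('r',np.hypot(*r)); M=R.from_rotvec(observe()['tool_rot']).as_matrix()
for D in np.arange(.2,1.5,.2):
    c,s=np.cos(-D),np.sin(-D); q=np.array([[c,-s],[s,c]])@r
    d=np.r_[h+q-H,0]; print(D.round(1),(h+q).round(3),(M.T@d*10).round(3))
E
python3 door.py
```

```text
[ 0.6492 -0.0333  0.0741  0.1076  0.6573  0.1263  0.0516  0.1189  0.7977
 -0.7031  0.2175]
[[-0.14 -0.22 -0.23 -0.36]
 [-0.22  0.27  0.45 -0.21]
 [ 0.01  1.54 -0.3   0.44]
 [ 0.39 -0.88  0.57  1.09]
 [-0.3  -0.03 -0.63  0.02]
 [-0.72 -1.14  0.96  0.3 ]
 [ 0.09  0.32 -0.18 -1.39]
 [ 0.85 -0.4   0.21 -0.32]]
handle [ 0.5097 -0.1315  0.127 ]
hinge [0.5706 0.0126 0.108 ]
bar [ 0.5355 -0.0418  0.156 ]
fh [ 0.723  -0.0279  0.156 ]
tip [0.5794 0.0881 0.2599]
r 0.15479292069123496
0.2 [ 0.484 -0.116] [ 0.163 -0.262 -0.   ]
0.4 [ 0.46  -0.096] [ 0.376 -0.487 -0.001]
0.6 [ 0.441 -0.072] [ 0.628 -0.665 -0.001]
0.8 [ 0.427 -0.045] [ 0.911 -0.79  -0.001]
1.0 [ 0.418 -0.015] [ 1.213e+00 -8.550e-01 -1.000e-03]
1.2 [0.416 0.016] [ 1.522 -0.86  -0.002]
1.4 [0.42  0.046] [ 1.826 -0.802 -0.002]
```

{"name": "apply_moves", "arguments": {
  "moves": [
    [0.07,-0.13,0,0],
    [0.16,-0.26,0,0],
    [0.26,-0.38,0,0],
    [0.38,-0.49,0,0],
    [0.5,-0.58,0,0],
    [0.63,-0.665,0,0],
    [0.77,-0.735,0,0],
    [0.91,-0.79,0,0],
    [0.985,-0.81,0,0],
    [0.985,-0.81,0,0]
  ]
}}

```text
t: 4.05
position: [0.4238, -0.0357, 0.1058]
tool_rot: [2.146, 2.294, 0.0]
wrist_force: [-0.0, -1.4, 4.0]
grip_width: 0.127
grip_force: 41.8
```

```bash
python3 -c "
from h import *; plan([.416,.016,.103],94.3)"
```

```text
t 4.05 pos [ 0.4238 -0.0357  0.1058] phi 93.8 units [ 0.521 -0.044  0.028] spin -0.011 w 0.127 F [-0.  -1.4  4. ] gf 41.8
```

{"name": "apply_moves", "arguments": {
  "moves": [
    [0.1,-0.03,0,0],
    [0.22,-0.045,0,0],
    [0.37,-0.05,0,0],
    [0.52,-0.045,0,0],
    [0.63,-0.025,0,0],
    [0.63,-0.025,0,0],
    [0.63,-0.025,0,0]
  ]
}}

```text
t: 4.63
position: [0.4161, 0.0271, 0.1056]
tool_rot: [-2.144, -2.293, 0.003]
wrist_force: [-7.2, 2.0, 13.5]
grip_width: 0.126
grip_force: 43.0
```

{"name": "apply_moves", "arguments": {
  "moves": [
    [0,0,0,0],
    [0,0,0,0],
    [0,0,0,0],
    [0,0,0,0],
    [0,0,0,0]
  ],
  "claw": 0.05
}}

```text
t: 5.05
position: [0.4172, 0.0256, 0.105]
tool_rot: [-2.148, -2.292, 0.001]
wrist_force: [-0.2, 0.0, 0.5]
grip_width: 0.474
grip_force: 0.0
```

{"name": "apply_moves", "arguments": {
  "moves": [
    [0,0,-0.3,0],
    [0,0,-0.6,0],
    [0,0,-0.9,0],
    [0,0,-1,0],
    [0,0,-1,0]
  ]
}}

```text
t: 5.47
position: [0.4194, 0.025, 0.2081]
tool_rot: [2.145, 2.288, 0.005]
wrist_force: [0.7, -0.6, -0.6]
grip_width: 0.47
grip_force: 0.0
```

```bash
python3 -c "
from h import *; plan([.5355,-.042,.151],94.3)"
```

```text
t 5.47 pos [0.4194 0.025  0.2081] phi 93.7 units [-0.743  1.112  0.578] spin -0.013 w 0.47 F [ 0.7 -0.6 -0.6] gf 0.0
```

{"name": "apply_moves", "arguments": {
  "moves": [
    [-0.35,0.55,-0.1,0],
    [-0.7,1,-0.1,0],
    [-0.74,1,-0.1,-0.01],
    [-0.74,1,0,-0.01],
    [-0.74,1,0,-0.01]
  ],
  "claw": 0.3
}}

```text
t: 5.88
position: [0.5212, -0.0426, 0.2012]
tool_rot: [-2.138, -2.294, 0.004]
wrist_force: [-1.8, 0.6, -0.3]
grip_width: 0.349
grip_force: 0.0
```

Run:
```python
from h import *; plan([.536,-.042,.151],94.3)
a=grab_frame('side'); b=grab_frame('top')
cv2.imwrite('pics/s5.png',a[:,:,::-1]);cv2.imwrite('pics/t5.png',b[:,:,::-1])
c=lambda a,x,y:cv2.resize(a[y:y+130,x:x+130,::-1],None,fx=3,fy=3,interpolation=cv2.INTER_CUBIC)
cv2.imwrite('pics/h5.png',np.hstack([c(a,250,180),c(b,280,130)]))
```

```text
t 5.88 pos [ 0.5212 -0.0426  0.2012] phi 94.0 units [-0.005  0.151  0.501] spin -0.006 w 0.349 F [-1.8  0.6 -0.3] gf 0.0
```

View pics/h5.png

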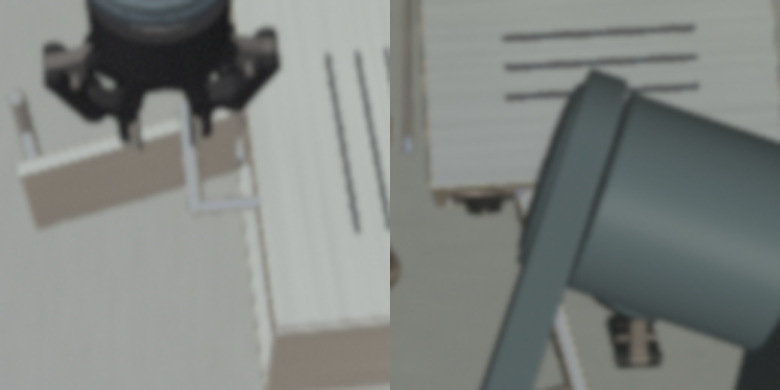

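Crop: the door stands ~75° open; the bar lies between the fingers but about 15 mm off-centre, as computed.

{"name": "apply_moves", "arguments": {
  "moves": [
    [0,0.15,0,0],
    [0,0.15,0,0],
    [0,0.15,0.1,0],
    [0,0.15,0.2,0],
    [0,0.15,0.3,0],
    [0,0.15,0.4,0],
    [0,0.15,0.5,0],
    [0,0.15,0.5,0],
    [0,0.15,0.5,0]
  ]
}}

```text
t: 6.73
position: [0.5363, -0.0406, 0.1542]
tool_rot: [-2.138, -2.299, 0.001]
wrist_force: [-0.2, -0.5, 0.4]
grip_width: 0.35
grip_force: 0.0
```

Run:
```python
from h import *; plan([.536,-.042,.151],94.3)
a=grab_frame('side')
cv2.imwrite('pics/h6.png',cv2.resize(a[160:260,260:390,::-1],None,fx=5,fy=5,interpolation=cv2.INTER_CUBIC))
```

```text
t 6.73 pos [ 0.5363 -0.0406  0.1542] phi 94.2 units [-0.014 -0.004  0.032] spin -0.003 w 0.35 F [-0.2 -0.5  0.4] gf 0.0
```

View pics/h6.png

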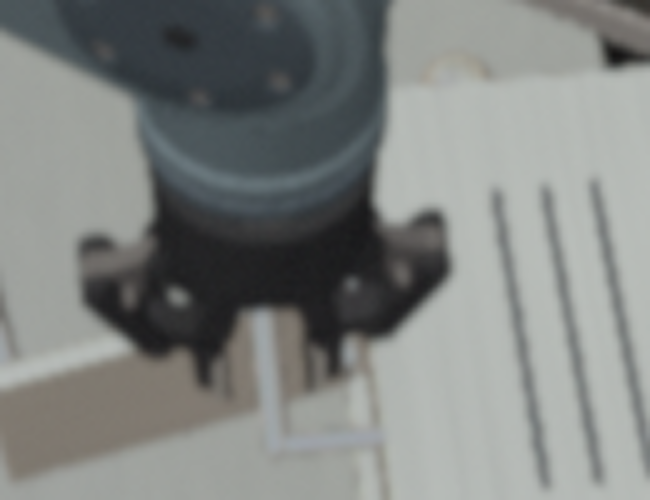

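The bar runs between the two fingers (crop u≈268, fingers ~205 and ~335), clear of the flap. Lower 3 mm and grip.

{"name": "apply_moves", "arguments": {
  "moves": [
    [0,0,0.03,0],
    [0,0,0.03,0],
    [0,0,0.03,0],
    [0,0,0.03,0],
    [0,0,0.03,0],
    [0,0,0.03,0],
    [0,0,0.03,0],
    [0,0,0.03,0]
  ],
  "claw": 1,
  "newtons": 50
}}

```text
t: 7.45
position: [0.5365, -0.041, 0.1525]
tool_rot: [-2.139, -2.301, 0.002]
wrist_force: [-5.3, -2.0, 3.8]
grip_width: 0.097
grip_force: 48.9
```

Run:
```python
from fit2 import *
plan([.536,-.042,.151],94.3)
s=observe(); P=s['position']; M=R.from_rotvec(s['tool_rot']).as_matrix()
yaw=o2.x[2]
for t in np.arange(.1,.75,.05):
    u=.188*(1-np.cos(t)); d=np.array([u*np.cos(yaw),u*np.sin(yaw),.188*np.sin(t)])
    print(t.round(2),(M.T@d*10).round(3))
```

```text
t 7.45 pos [ 0.5365 -0.041   0.1525] phi 94.2 units [-0.01  -0.006  0.015] spin -0.003 w 0.097 F [-5.3 -2.   3.8] gf 48.9
0.1 [-0.     0.009 -0.188]
0.15 [-0.     0.021 -0.281]
0.2 [-0.     0.037 -0.374]
0.25 [-0.     0.058 -0.465]
0.3 [-0.     0.083 -0.556]
0.35 [-0.     0.113 -0.645]
0.4 [-0.     0.148 -0.732]
0.45 [-0.     0.186 -0.818]
0.5 [ 0.     0.229 -0.902]
0.55 [ 0.     0.276 -0.983]
0.6 [ 0.     0.327 -1.062]
0.65 [ 0.     0.382 -1.138]
0.7 [ 0.     0.441 -1.212]
```

{"name": "apply_moves", "arguments": {
  "moves": [
    [0,0.002,-0.09,0],
    [0,0.009,-0.19,0],
    [0,0.021,-0.28,0],
    [0,0.037,-0.37,0],
    [0,0.058,-0.465,0],
    [0,0.083,-0.555,0],
    [0,0.113,-0.645,0],
    [0,0.148,-0.73,0],
    [0,0.186,-0.82,0],
    [0,0.23,-0.9,0],
    [0,0.276,-0.98,0],
    [0,0.276,-0.98,0]
  ]
}}

```text
t: 8.45
position: [0.5642, -0.0387, 0.2532]
tool_rot: [-2.138, -2.301, 0.002]
wrist_force: [-11.1, -1.9, 5.3]
grip_width: 0.095
grip_force: 49.0
```

Run:
```python
from h import *; plan([.536,-.042,.151],94.3)
a=grab_frame('side');b=grab_frame('top')
cv2.imwrite('pics/s7.png',a[:,:,::-1]);cv2.imwrite('pics/t7.png',b[:,:,::-1])
A=cv2.resize(a[110:310,280:440,::-1],None,fx=2.5,fy=2.5,interpolation=cv2.INTER_CUBIC)
B=cv2.resize(b[100:240,270:430,::-1],None,fx=2.5,fy=2.5,interpolation=cv2.INTER_CUBIC)
B=cv2.copyMakeBorder(B,0,A.shape[0]-B.shape[0],0,0,0)
cv2.imwrite('pics/h7.png',np.hstack([A,B]))
```

```text
t 8.45 pos [ 0.5642 -0.0387  0.2532] phi 94.2 units [-0.012 -0.283  1.023] spin -0.002 w 0.095 F [-11.1  -1.9   5.3] gf 49.0
```

View pics/h7.png

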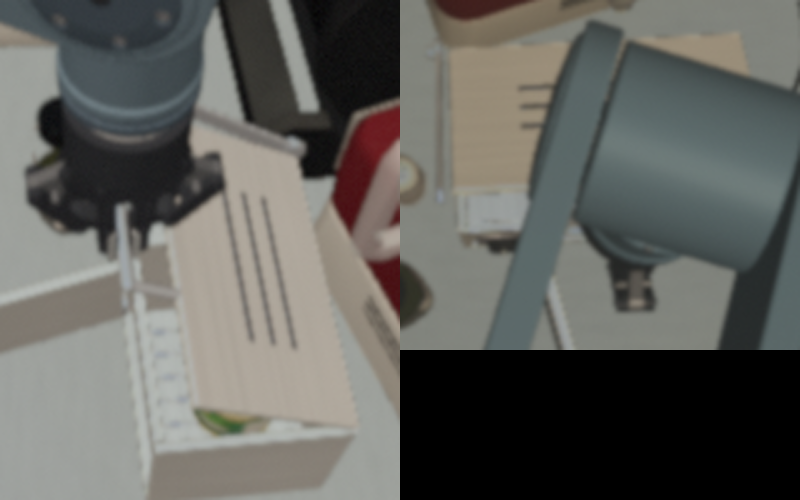

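Side crop: the flap is lifted (~0.56 rad), the blade's upper part shows beside it, tip hidden by the gripper; in the top crop the blade runs at u≈440 left of the flap. Now I measure the blade angle from edge profiles.

Run:
```python
from h import *
a=cv2.imread('pics/side0.png').mean(2)
for x in range(330,384,4): 
    y0=int(146+(x-335)*.36)-11; print(x,y0,a[y0:y0+24,x].round(0).astype(int).tolist())
b=cv2.imread('pics/top0.png').mean(2)
for y in range(116,188,5): print(y,b[y,276:296].round(0).astype(int).tolist())
print('tip rows',b[172:190,285].astype(int).tolist(), [a[146,326:342].astype(int).tolist()],a[145,326:342].astype(int).tolist())
```

```text
330 133 [152, 151, 151, 151, 151, 150, 151, 151, 151, 151, 152, 151, 152, 152, 151, 152, 151, 152, 152, 153, 152, 153, 152, 152]
334 134 [151, 151, 152, 151, 151, 150, 151, 151, 152, 154, 158, 154, 142, 133, 133, 142, 149, 151, 151, 151, 151, 151, 151, 152]
338 136 [152, 152, 152, 151, 152, 151, 153, 155, 152, 136, 118, 109, 106, 112, 126, 141, 149, 151, 152, 151, 151, 150, 151, 151]
342 137 [152, 152, 152, 151, 153, 152, 150, 145, 135, 122, 111, 106, 105, 109, 121, 135, 146, 150, 152, 151, 152, 152, 152, 153]
346 138 [151, 151, 151, 152, 152, 151, 151, 149, 142, 132, 118, 109, 105, 107, 114, 128, 143, 149, 151, 152, 152, 152, 152, 152]
350 140 [151, 152, 152, 152, 152, 152, 150, 146, 138, 125, 112, 106, 105, 108, 120, 136, 148, 152, 154, 153, 153, 152, 153, 153]
354 141 [152, 153, 152, 152, 153, 152, 150, 147, 140, 132, 121, 111, 106, 107, 110, 123, 139, 148, 152, 152, 153, 152, 153, 152]
358 143 [152, 150, 151, 151, 151, 150, 149, 146, 140, 129, 117, 108, 106, 109, 121, 137, 148, 151, 153, 152, 151, 152, 152, 152]
362 144 [152, 151, 152, 152, 151, 151, 150, 150, 147, 141, 127, 114,
[... 1797 characters left out ...]
10, 125, 139, 143, 144]
171 [106, 90, 83, 90, 107, 117, 119, 114, 105, 100, 101, 106, 114, 117, 114, 112, 122, 135, 141, 141]
176 [88, 86, 88, 99, 111, 117, 119, 115, 113, 120, 121, 115, 115, 118, 119, 119, 124, 135, 141, 143]
181 [107, 113, 117, 119, 119, 119, 118, 118, 117, 118, 117, 117, 118, 119, 118, 114, 113, 128, 141, 144]
186 [119, 119, 119, 119, 118, 119, 119, 118, 118, 119, 118, 119, 120, 120, 119, 114, 113, 125, 138, 141]
tip rows [100, 100, 103, 110, 119, 125, 126, 125, 122, 118, 117, 119, 119, 119, 119, 118, 118, 118] [[152, 152, 152, 151, 152, 152, 151, 149, 141, 130, 122, 118, 118, 116, 114, 117]] [153, 151, 151, 152, 151, 152, 152, 153, 153, 145, 138, 137, 136, 133, 130, 133]
```

```bash
cat > fit3.py <<'E'
import fit2
from fit2 import *
LS=np.c_[np.arange(338,375,4),[150.1,151.5,153,154.5,156.3,157.45,159.15,160.8,162.45,163.8]]
LT=np.c_[276+np.array([8.4,8.25,8.1,8.2,8.1,7.9,8.0,8.0,8.0,7.8]),np.arange(126,172,5)]
S2={k:v for k,v in S.items() if k!='tip'}
def blade(p,s,e,dy):
    b=p[4]; s=np.asarray(s,float)
    L=np.stack([.074-s*np.cos(b)+e*np.sin(b),np.full_like(s,p[5]+dy),.156+s*np.sin(b)+e*np.cos(b)],1)
    C,Sn=np.cos(p[2]),np.sin(p[2])
    return np.c_[p[0]+C*L[:,0]-Sn*L[:,1],p[1]+Sn*L[:,0]+C*L[:,1],L[:,2]]
def res3(p,wt=1.,parts=False):
    m=model2(p); r=[]
    for k,(s,t) in S2.items():
        r+=list(proj('side',m[k])[0]-c4(s)+p[7:9])+list(proj('top',m[k])[0]-c5(t)+p[9:11])
    a=proj('side',blade(p,np.linspace(.03,.165,8),-.0075,-.002))+p[7:9]
    lo=np.interp(LS[:,0],a[::-1,0],a[::-1,1])-LS[:,1]
    c=proj('top',blade(p,np.linspace(.0,.165,8),.0075,.002))+p[9:11]
    lt=np.interp(LT[:,1],c[:,1],c[:,0])-LT[:,0]
    tip=blade(p,[.17],0,0); ts=proj('side',tip)[0]+p[7:9]-[333.8,146]; tt=proj('top',tip)[0]+p[9:11]-[285.2,179.6]
    if parts: print('lo',lo.round(2),'lt',lt.round(2),'tip',ts.round(2),tt.round(2))
    return np.r_[r,lo,lt,wt*ts[0],wt*tt[1],p[7:11],(p[6]-.058)/.006,(p[5]-.126)/.004]
E
python3 - <<'E'
from fit3 import *
for wt in(0,.5,1):
    o=least_squares(res3,o2.x,args=(wt,),loss='soft_l1'); print(wt,o.x.round(4)); res3(o.x,wt,True)
    J=o.jac;print('sd',np.sqrt(np.diag(np.linalg.inv(J.T@J)))[4].round(4))
E
```

```text
0 [ 0.6491 -0.0336  0.0742  0.1085  0.6527  0.1278  0.0512  0.276   0.4007
 -0.6858  0.2774]
lo [-0.53 -0.28 -0.13  0.02 -0.13  0.37  0.32  0.32  0.32  0.62] lt [-0.37 -0.22 -0.07 -0.17 -0.07  0.13  0.03  0.03  0.03  0.23] tip [ 0.93 -1.75] [0.29 0.17]
sd 0.0146
0.5 [ 0.6491 -0.0336  0.0743  0.1084  0.6516  0.1279  0.0512  0.2595  0.3698
 -0.6765  0.2635]
lo [-0.49 -0.24 -0.1   0.05 -0.11  0.38  0.33  0.32  0.32  0.61] lt [-0.38 -0.23 -0.08 -0.18 -0.08  0.12  0.02  0.02  0.02  0.23] tip [ 0.84 -1.74] [0.28 0.24]
sd 0.0131
1 [ 0.6491 -0.0336  0.0743  0.1082  0.6504  0.1279  0.0513  0.2092  0.3349
 -0.6647  0.2299]
lo [-0.45 -0.21 -0.07  0.07 -0.09  0.4   0.34  0.33  0.32  0.61] lt [-0.4  -0.25 -0.1  -0.2  -0.09  0.11  0.01  0.01  0.01  0.21] tip [ 0.72 -1.74] [0.27 0.29]
sd 0.0113
```

Run:
```python
from fit3 import *
p=least_squares(res3,o2.x,args=(1,),loss='soft_l1').x
a=cv2.imread('pics/s7.png').mean(2); b=cv2.imread('pics/t7.png').mean(2)
for x in range(360,420,6):
    y0=int(272.8+(x-356.8)*.144)-8; print(x,y0,a[y0:y0+17,x].astype(int).tolist())
for x in(294,298,304,310): print('top col',x,168,b[168:186,x].astype(int).tolist())
print('top row',[(y,b[y,284:298].astype(int).tolist()) for y in(130,150,170)])
C,Sn=np.cos(p[2]),np.sin(p[2])
def fl(t,s,e,y):
    l=np.array([.074-s*np.cos(t)+e*np.sin(t),y,.156+s*np.sin(t)+e*np.cos(t)])
    return np.array([p[0]+C*l[0]-Sn*l[1],p[1]+Sn*l[0]+C*l[1],l[2]])
for t in(.53,.565,.60):
    print(t,'FR',(proj('side',fl(t,.148,.004,-.119))[0]+p[7:9]).round(2),'RR',(proj('side',fl(t,0,.004,-.119))[0]+p[7:9]).round(2),
     'FL top',(proj('top',fl(t,.148,.004,.119))[0]+p[9:11]).round(2), 'FLlow',(proj('top',fl(t,.148,-.004,.119))[0]+p[9:11]).round(2))
# blade slope sensitivity
for bl in(.58,.62,.65,.68):
    q=p.copy();q[4]=bl; l=proj('side',blade(q,[.05,.16],-.0075,-.002))+p[7:9]; print(bl,((l[0]-l[1])[1]/(l[0]-l[1])[0]).round(4), 'v at 356',np.interp(356,l[::-1,0],l[::-1,1]).round(2))
print('meas',np.polyfit(LS[:,0]-356,LS[:,1],1))
```

```text
360 265 [164, 164, 165, 165, 166, 166, 163, 149, 127, 107, 102, 102, 99, 102, 121, 145, 164]
366 266 [167, 166, 167, 166, 167, 166, 162, 147, 122, 97, 83, 81, 88, 100, 111, 107, 99]
372 266 [164, 164, 165, 165, 164, 164, 164, 160, 149, 139, 129, 111, 91, 72, 66, 69, 75]
378 267 [164, 163, 163, 164, 163, 163, 161, 156, 145, 137, 123, 108, 104, 112, 121, 130, 146]
384 268 [166, 166, 166, 166, 166, 166, 163, 152, 132, 115, 117, 128, 131, 133, 141, 161, 174]
390 269 [165, 165, 165, 166, 165, 166, 163, 155, 154, 168, 180, 183, 182, 178, 177, 177, 171]
396 270 [165, 165, 165, 165, 164, 164, 161, 155, 159, 172, 175, 171, 172, 177, 176, 167, 148]
402 271 [168, 167, 167, 167, 167, 167, 161, 147, 132, 136, 156, 172, 177, 172, 154, 133, 125]
408 272 [166, 166, 166, 166, 166, 165, 157, 144, 143, 162, 175, 173, 160, 141, 128, 124, 125]
414 273 [166, 166, 166, 166, 166, 163, 156, 154, 165, 174, 171, 153, 132, 125, 124, 124, 125]
top col 294 168 [138, 136, 136, 135, 135, 136, 142, 147, 148, 149, 149, 149, 148, 148, 148, 147, 147, 147]
top col 298 168 [137, 136, 136, 134, 135, 136, 142, 148, 147, 14
[... 210 characters left out ...]
, 148, 153, 155, 156, 157, 157, 157, 157, 157]
top row [(130, [120, 111, 105, 116, 122, 121, 129, 136, 137, 137, 137, 136, 137, 137]), (150, [116, 109, 106, 115, 125, 125, 125, 130, 135, 136, 135, 136, 136, 136]), (170, [113, 108, 109, 115, 122, 121, 117, 123, 132, 135, 136, 136, 136, 135])]
0.53 FR [356.64 272.77] RR [423.54 281.38] FL top [290.88 176.1 ] FLlow [291.16 178.76]
0.565 FR [358.57 271.67] RR [423.6  281.39] FL top [290.7  174.25] FLlow [290.98 177.06]
0.6 FR [360.62 270.56] RR [423.65 281.4 ] FL top [290.51 172.32] FLlow [290.8  175.27]
0.58 0.3343 v at 356 159.92
0.62 0.3759 v at 356 158.33
0.65 0.4094 v at 356 157.05
0.68 0.445 v at 356 155.69
meas [  0.38492424 156.905     ]
```

{"name": "apply_moves", "arguments": {
  "moves": [
    [0,0.03,-0.045,0],
    [0,0.06,-0.09,0],
    [0,0.085,-0.13,0],
    [0,0.085,-0.13,0],
    [0,0.085,-0.13,0],
    [0,0.085,-0.13,0]
  ]
}}

```text
t: 9.05
position: [0.5719, -0.0381, 0.2651]
tool_rot: [-2.138, -2.3, 0.003]
wrist_force: [-9.8, -1.2, 5.6]
grip_width: 0.094
grip_force: 49.1
```

Run:
```python
from fit3 import *
p=least_squares(res3,o2.x,args=(1,),loss='soft_l1').x
plan([.536,-.042,.151],94.3)
A=[];B=[]
for _ in range(4):
    A.append(grab_frame('side').astype(float));B.append(grab_frame('top').astype(float))
s=observe(); print(s['position'].round(4),'ang',np.arcsin((s['position'][2]-.1525)/.188).round(4))
A=np.mean(A,0);B=np.mean(B,0); cv2.imwrite('pics/s8.png',A[:,:,::-1]);cv2.imwrite('pics/t8.png',B[:,:,::-1])
a=A.mean(2);b=B.mean(2)
for x in range(362,420,8):
    y0=int(271+(x-358)*.16)-8; print(x,y0,a[y0:y0+16,x].astype(int).tolist())
for x in(294,298,310): print('top col',x,162,b[162:182,x].astype(int).tolist())
print('blade top tip',b[170:186,285].astype(int).tolist())
for x in range(356,396,4):
    y0=int(146+(x-335)*.36)-11; print('bl',x,y0,a[y0:y0+26,x].astype(int).tolist())
C,Sn=np.cos(p[2]),np.sin(p[2])
def fl(t,s,e,y):
    l=np.array([.074-s*np.cos(t)+e*np.sin(t),y,.156+s*np.sin(t)+e*np.cos(t)])
    return np.array([p[0]+C*l[0]-Sn*l[1],p[1]+Sn*l[0]+C*l[1],l[2]])
for t in(.60,.63,.65,.67):
    e=proj('side',np.array([fl(t,.14,.004,.119),fl(t,.02,.004,.119)]))+p[7:9]
    print(t,'FL top',(proj('top',fl(t,.148,.004,.119))[0]+p[9:11]).round(2),'left edge side',e.round(1).tolist(),'FR',(proj('side',fl(t,.148,.004,-.119))[0]+p[7:9]).round(2))
```

```text
t 9.05 pos [ 0.5719 -0.0381  0.2651] phi 94.2 units [-0.013 -0.358  1.142] spin -0.003 w 0.094 F [-9.8 -1.2  5.6] gf 49.1
[ 0.5718 -0.0381  0.2651] ang 0.6419
362 263 [172, 173, 173, 174, 173, 172, 166, 150, 125, 105, 98, 95, 95, 100, 107, 107]
370 264 [160, 160, 160, 160, 160, 161, 158, 150, 145, 150, 152, 143, 124, 100, 81, 70]
378 266 [159, 159, 159, 159, 159, 158, 151, 145, 149, 152, 146, 127, 108, 104, 112, 120]
386 267 [159, 160, 160, 159, 159, 160, 156, 142, 121, 109, 114, 125, 134, 145, 154, 161]
394 268 [160, 159, 159, 159, 159, 159, 157, 151, 152, 166, 177, 181, 179, 175, 174, 177]
402 270 [161, 160, 160, 160, 159, 159, 155, 142, 126, 121, 133, 156, 171, 177, 172, 154]
410 271 [160, 160, 160, 160, 159, 160, 157, 149, 142, 150, 166, 174, 171, 153, 134, 125]
418 272 [161, 161, 161, 160, 160, 160, 159, 155, 151, 158, 165, 159, 141, 129, 126, 128]
top col 294 162 [132, 132, 131, 131, 130, 129, 129, 131, 138, 148, 151, 151, 151, 152, 152, 152, 151, 150, 149, 149]
top col 298 162 [132, 131, 131, 131, 130, 129, 129, 131, 138, 147, 148, 148, 151, 154, 154, 153, 153, 153, 153, 153]

[... 1318 characters left out ...]
, 115, 114, 126, 144, 155, 158, 158, 158, 157, 157, 156, 157, 156, 156]
bl 392 155 [53, 51, 51, 52, 52, 52, 51, 49, 57, 87, 116, 125, 120, 115, 121, 136, 150, 156, 156, 156, 156, 157, 157, 157, 157, 158]
0.6 FL top [290.51 172.32] left edge side [[346.1, 153.8], [391.8, 170.2]] FR [360.62 270.56]
0.63 FL top [290.34 170.58] left edge side [[347.5, 152.7], [392.0, 170.1]] FR [362.45 269.62]
0.65 FL top [290.23 169.39] left edge side [[348.5, 151.9], [392.2, 170.0]] FR [363.72 269.  ]
0.67 FL top [290.12 168.17] left edge side [[349.5, 151.1], [392.4, 169.9]] FR [365.02 268.38][ WARN:0@7.108] global loadsave.cpp:1063 imwrite_ Unsupported depth image for selected encoder is fallbacked to CV_8U.
```

{"name": "apply_moves", "arguments": {
  "moves": [
    [0,0.006,-0.01,0],
    [0,0.006,-0.01,0],
    [0,0.006,-0.01,0],
    [0,0.006,-0.01,0]
  ]
}}

```text
t: 9.78
position: [0.5725, -0.038, 0.266]
tool_rot: [-2.138, -2.3, 0.003]
wrist_force: [-10.3, -2.0, 4.8]
grip_width: 0.096
grip_force: 49.0
```

Run:
```python
from h import *
a=grab_frame('side');b=grab_frame('top')
s=observe(); print(s['position'].round(4),'ang',np.arcsin((s['position'][2]-.1525)/.188).round(4),s['wrist_force'].round(1),s['grip_force'])
A=cv2.resize(a[100:320,230:430,::-1],None,fx=2,fy=2);B=cv2.resize(b[100:320,200:400,::-1],None,fx=2,fy=2)
cv2.imwrite('pics/h9.png',np.hstack([A,B]))
```

```text
[ 0.5725 -0.038   0.266 ] ang 0.6481 [-9.7 -2.3  5.2] 48.99336218833923
```

View pics/h9.png

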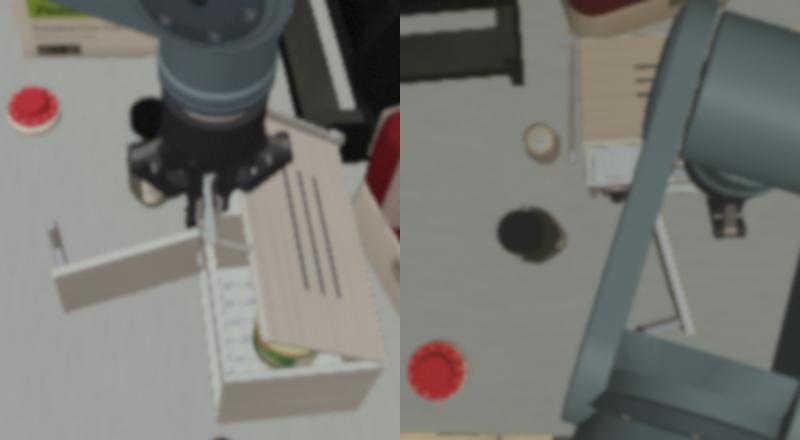

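Door stands open at ~75°, the flap is parallel to the blade (blade tip ~(572,158), flap edge beside it), bystanders untouched, bar held.

```bash
python3 -c "
from bench import *
print(finish_job())"
```

```text
the job is handed in; nothing more can be done
None
```

I handed the job in with the door open at about 75° and the gripper still holding the flap at about 0.648 rad; I measured the setting blade at about 0.65 rad (good to roughly ±0.01), and the blade, jars, bottle, mill and timer looked untouched where I could see them in the last pictures.

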